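First in, first out: rotate the adhesive tins in the cobbler's sloped lane

TASK

First take the oldest adhesive tin from the low front end of the sloped wooden lane and stand it upright in the blue tray. Then stand the new tin from the bench in the lane behind the other two and let go of it. Finally push the row gently down from behind until all three tins stand close together and you feel the front one bear firmly on the rubber buffer (about 10 N; over 20 N would dent the tins), then leave it; the other two tins stay in the lane, nothing is dropped and the things lying around are left alone.

Things in the scene. Friction and masses are not known exactly. Their poses are not given: they have to be found in the camera images.
- lane: Fixed wooden lane across the bench, sloped 0.21 rad, low front end at the robot's right. Origin: lane floor, centre line, 25 mm uphill of the end board, 50 mm above the bench. Axes tilted with it: x uphill along the floor to the rear, y across, z square to the floor. Side rails 22 mm above the floor, 68 mm apart inside, 86 mm outside. End board 46 mm high at x = -25 to -35 mm. Open at the rear and above.
- lane_rear (a point): Rear end of the lane floor, centre line, lane x = 310 mm, axes as the lane's. The slope is too gentle for tins to slide by themselves (friction 0.5 to 0.7): they stay where left; sliding three tins down takes about 1.5 to 5.5 N.
- endstop: End board across the lane's low end, 46 mm high; origin and axes as the lane's. It carries a black rubber buffer plate (56 mm wide, 12 mm thick, 8 to 54 mm above the floor) on an adjusting spindle: the buffer's face may be set anywhere from lane x = 0 to 35 mm; this is not reported and must be felt or seen. The buffer yields about 1 mm per 6 N, at most 6 mm. Over 20 N on it dents the tins.
- tin_old: The oldest tin: yellow rectangular adhesive tin with a paper label band, 58 (its x) x 60 (its y) x 90 mm high, plus a round black cap 28 mm wide and 12 mm high on top; about 0.14 to 0.37 kg. Origin: centre of its underside; z up through the cap. It is the front one of three in the lane, a few mm or more short of the buffer, with a gap of 2 to 7 mm behind it. It stands on the lane floor, square to the lane, its x along the lane towards the rear.
- tin_b: Second tin in the lane: yellow rectangular adhesive tin with a paper label band, 58 (its x) x 60 (its y) x 90 mm high, plus a round black cap 28 mm wide and 12 mm high on top; about 0.14 to 0.37 kg. Origin: centre of its underside; z up through the cap.  It stands on the lane floor, square to the lane, its x along the lane towards the rear.
- tin_c: Third, rearmost tin in the lane: yellow rectangular adhesive tin with a paper label band, 58 (its x) x 60 (its y) x 90 mm high, plus a round black cap 28 mm wide and 12 mm high on top; about 0.14 to 0.37 kg. Origin: centre of its underside; z up through the cap.  It stands on the lane floor, square to the lane, its x along the lane towards the rear. Behind it the lane is empty.
- tin_new: The new tin, standing on the bench, on the robot's side of the lane, left or right: yellow rectangular adhesive tin with a paper label band, 58 (its x) x 60 (its y) x 90 mm high, plus a round blue cap 28 mm wide and 12 mm high on top; about 0.14 to 0.37 kg. Origin: centre of its underside; z up through the cap. It may stand in the lane with any of its sides to the front.
- tray: Blue square tray fixed on the bench, 150 x 150 mm outside, 18 mm high, walls and floor 6 mm thick; it and the new tin may change sides. Origin: centre of its underside; z up.
- last: Green plastic shoe last lying on the bench at the left, about 200 mm long, 66 mm wide, 85 mm high; leave alone. Origin: middle of its underside.
- jar: Amber glass jar with steel lid on the bench at the right, 72 mm wide, 85 mm high; leave alone. Origin: centre of its underside.
- hammer: Hammer, 200 mm long, lying on the bench between the new tin and the tray; leave alone. Origin: at the underside, near the middle of its length.

How it is judged:
By the outcome, as a careful person would: the job done as asked, in the order asked, and still so for the second after the job is handed in, with the robot touching nothing.
It also fails if it takes over 72 s, if anything falls off the work surface, if the arm or the gripper's body presses on something with over 40 N, if the wrist force passes 120 N, or if a joint passes its speed limit or range.

ROBOT

A 6-joint arm with a two-finger parallel gripper is mounted at the origin on the work surface. World frame = base frame: x ahead of the robot, y to its left, z up, the work surface at z = 0. Lengths are in m, angles in rad, forces in N, time in s.
With the tool pointing down it reaches from about 0.25 to 0.775 m from the base axis. Payload 4 kg.
Tool frame: the origin (TCP) lies midway between the tips of the shut fingers; the grasp point (between the pads) lies 19 mm behind it; z points along the fingers, y is the line along which they close (so a half turn about z gives the same grasp; the last joint's range is limited). The gripper opens to 94 mm and grips with 3 to 60 N. Pads are 16 mm wide; open, the fingers measure 119 mm over their backs; the gripper's body (75 mm by 177 mm) begins 78 mm behind the grasp point.
Start: joints at [-1.287, 0.087, 1.371, -0, 1.684, -0.103], TCP at [0.207, -0.509, 0.182] pointing down, gripper open.
Joint ranges: [-3.1, 3.1], [-0.76, 2.03], [0.27, 2.55], [-1.08, 4.22], [0.17, 2.65], [-2.57, 2.57]. Speed limits (rad/s): [2.79, 2.79, 3.14, 3.14, 3.14, 3.14].

INTERFACE

Orientations are given as [roll, pitch, yaw] about the fixed x, y, z axes, in that order (R = Rz(yaw) Ry(pitch) Rx(roll)).
In Python, from bench import get_obs, snapshot, close_job gives the robot as it stands. The module is installed in compiled form; this text tells all that it offers.
- The arm moves only by the tool drive_tool, never from a script. Its argument "commands" is a list of rows, each a list of 6 numbers: the shift along the tool's x, y, z in units of 0.04 m (1.0 is 0.04 m), then the turn, a rotation vector about the tool's x, y, z in units of 0.1 rad (1.0 is 0.1 rad). In form: [[dx, dy, dz, wx, wy, wz], ...]. A call has 1 to 20 rows; each row shifts and turns the commanded pose from where the row before left it, along the tool's axes as they then stand; what a row does not reach is not made up. A row lasts 1/8 s, in which the tool goes at most 62.5 mm and 10.7 degrees, less where a joint would pass 70% of its speed; a pose out of reach is approached as far as the arm can. A call with a number of a shift or a turn outside -1 to 1 is refused whole. A call with a gripper value outside its range is refused whole. "gripper" is the closure, from 0 (fully open) to 1 (shut), set as the call begins (left out, the last holds). The fingers move at their own pace and stop on an object; the grip force is fixed at half the most. Time passes only in rows, so rows that do not move let the fingers close. It gives the time, the measured TCP pose, the force, the opening and the grip force at its end, in the units of the state.
- get_obs(): the state, without advancing time (a new reading comes with each control period).
- snapshot(name): name is "scene" or "top" or "wrist"; returns a dict with "image" (420x560x3 uint8, blue, green, red), "range_z" (420x560 float32, m along the optical axis (not along the pixel's ray), 0 where there is no reading), "fx", "fy", "cx", "cy" (pixels), "rvec" (rotation vector, rad) and "tvec" (3), from world to camera coordinates, as OpenCV has them. Camera axes: x right, y down, z forward; pixel columns grow to the right and rows downward; lengths in m; the calibration is good to about 2 mm. A picture is of the moment at which its call begins.
- close_job(): hands the job in; it is judged then, once.
The state is a dict: "time": time; "joint_positions": joint angles; "qvel": joint speeds; "joint_torque": joint torques, N m; "tool_pos": TCP position; "ee_rot": TCP orientation; "wrist_force": force on the tool from outside, world axes, zero at the start; "wrist_torque": the same for the moment, N m; "width": finger opening in m; "finger_force": force on a finger pad.
Only numpy, scipy, OpenCV 4.12 (cv2) and the standard library are available. Lean on these libraries where they do the work, as an engineer would, in place of code of your own. Each camera call takes 0.05 s, during which the arm holds its last target. There are 200 camera calls.

## Working session

There is one attempt and no reset: what is moved stays moved. The work goes in short steps, Python scripts to look and compute and a tool call to move; the robot and the scene stay as the last step left them, time stands still between calls to the robot, and variables do not carry over. Pictures are saved under pics/ and viewed, at most 10 in all, crops included, and the job is handed in when it is done.

Besides the shell and the picture viewer there is one more tool, called as name(argument=value, ...) on one line, values as JSON. drive_tool: Moves the arm, as the interface text tells. Its arguments: {"type":"object","properties":{"commands":{"type":"array"},"gripper":{"type":"number"}},"required":["commands"]}

```bash
mkdir -p pics
cat > h.py <<'E'
import numpy as np, cv2
from bench import get_obs, snapshot, close_job
def cam(s):
    R=cv2.Rodrigues(np.array(s["rvec"],float))[0]; return R,np.array(s["tvec"],float).ravel()
def pts(s):
    "world points per pixel from range"
    R,t=cam(s); v,u=np.mgrid[0:420,0:560]; z=s["range_z"]
    P=np.stack([(u-s["cx"])/s["fx"]*z,(v-s["cy"])/s["fy"]*z,z],-1)
    return (P-t)@R
E
python3 - <<'E'
from h import *
o=get_obs(); print({k:np.round(v,3).tolist() for k,v in o.items()})
for n in("scene","top"):
    s=snapshot(n); cv2.imwrite(f"pics/{n}0.png",s["image"]); np.savez(f"{n}0.npz",**s)
    R,t=cam(s); print(n,-R.T@t,R[2])
E
```

```text
{'time': 0.0, 'joint_positions': [-1.287, 0.088, 1.372, -0.0, 1.684, -0.103], 'qvel': [0.0, -0.0, 0.001, -0.001, -0.0, 0.0], 'joint_torque': [0.0, -34.018, -30.243, 0.072, 0.033, -0.0], 'tool_pos': [0.207, -0.509, 0.18], 'ee_rot': [-3.139, -0.0, 0.387], 'wrist_force': [-0.02, -0.383, -0.07], 'wrist_torque': [-0.035, 0.011, -0.047], 'finger_force': 0.0, 'width': 0.094}
scene [1.39783417 0.55524673 0.73640042] [-0.71628405 -0.44238091 -0.53966313]
top [ 0.38343542 -0.00629026  1.17200918] [ 0.10646796  0.00968794 -0.99426894]
```

View pics/top0.png

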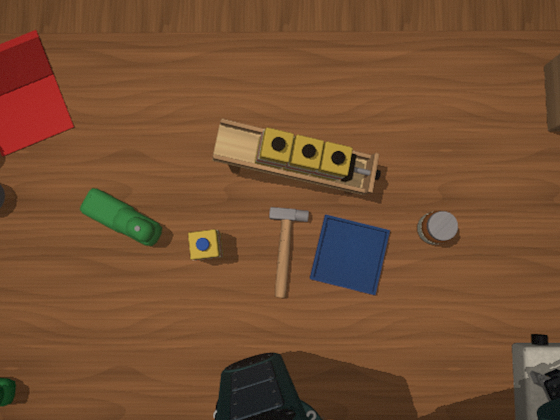

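View pics/scene0.png

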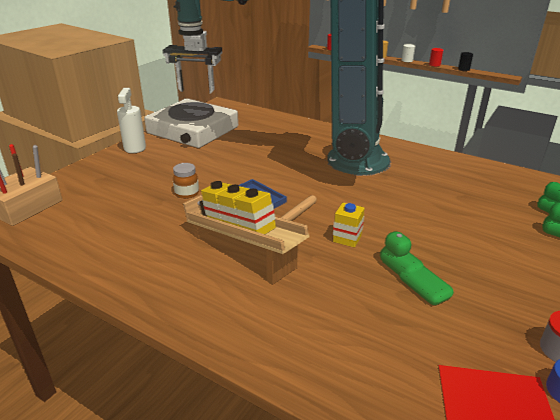

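The top view shows the three black caps at (278,144), (308,151) and (338,158). The buffer is near (350,166), the end board near (374,172), the new tin's blue cap at (203,244) and the tray's centre at (350,254). The scene view agrees.

Run:
```python
from h import *
s=dict(np.load("top0.npz")); P=pts(s); im=s["image"]; hsv=cv2.cvtColor(im,cv2.COLOR_BGR2HSV)
v,u=np.mgrid[0:420,0:560]
def rect(m,name):
    q=(P[m][:,:2]*1000).astype(np.float32); (c,sz,a)=cv2.minAreaRect(q); print(name,m.sum(),"c",np.round(c,1),"sz",np.round(sz,1),"ang",round(a,1),"z",np.round(np.percentile(P[m][:,2],[5,50,95])*1000,1)); return c
yel=cv2.inRange(hsv,(18,120,80),(35,255,255))>0
n,l=cv2.connectedComponents(cv2.inRange(hsv,(105,120,40),(125,255,255)))
new=(abs(u-204)<22)&(abs(v-244)<22)
rect(new&(P[...,2]>.085)&(P[...,2]<.095)&yel,"new top"); 
m=new&(P[...,2]>.097); rect(m,"new cap")
tray=cv2.inRange(hsv,(100,100,30),(125,255,255))>0
tray&=(abs(u-350)<50)&(abs(v-254)<50); rect(tray&(P[...,2]>-.01)&(P[...,2]<.03),"tray")
dark=(im.max(-1)<60)
caps=[]
for cu,cv_ in((338,158),(308,151),(278,144)):
    m=(np.hypot(u-cu,v-cv_)<11)&dark; q=P[m]; q=q[q[:,2]>np.median(q[:,2])-.006]; caps.append(q.mean(0)); print("cap",np.round(q.mean(0)*1000,1),len(q))
caps=np.array(caps); 
# lane: rails / floor
hm=(u>205)&(u<385)&(v>110)&(v<205)&(P[...,2]>.035)&(P[...,2]<.2)
rect(hm,"lane all")
fl=(u>225)&(u<252)&(v>133)&(v<158); q=P[fl]; c=q.mean(0); n=np.linalg.svd(q-c)[2][2]; n*=np.sign(n[2]); print("floor pt",c,"n",n)
ym=yel&(u>255)&(u<360)&(v<185)&(v>120)
# top plane of tins
q=P[ym&(P[...,2]>.12)]; print("yel z",np.percentile(q[:,2],[1,50,99]))
rect(ym&(P[...,2]>.12),"tintops")
m=dark&(u>342)&(u<360)&(v>150)&(v<182); print("buf",m.sum()); rect(m,"buf")
for p in [(220,122),(372,152),(378,152),(367,191),(373,193),(215,158)]: print(p,np.round(P[p[1],p[0]]*1000,1))
```

```text
new top 595 c [433.9 162.8] sz [58.2 60. ] ang 7.9 z [86.4 89.9 92.9]
new cap 146 c [416.4  83.2] sz [188.8  26.7] ang 77.8 z [  98.3  101.8 1172. ]
tray 4356 c [ 414.3 -155.6] sz [148.6 148.7] ang 75.9 z [ 2.4  6.2 18.2]
cap [ 603.5 -116.5  163.8] 132
cap [614.2 -57.3 176.8] 136
cap [624.1   2.9 196.6] 142
lane all 7138 c [618.4 -40.8] sz [358.7  89.4] ang 79.0 z [ 53.1 116.3 180.8]
floor pt [0.64164338 0.08760729 0.10942934] n [0.96892771 0.02931987 0.24560016]
yel z [0.14238068 0.16489434 0.18480848]
tintops 2222 c [514.4 -34.2] sz [183.1 267.7] ang 79.7 z [146.8 164.9 182.8]
buf 158
buf 158 c [ 597.8 -140.4] sz [31.4 55.2] ang 78.1 z [ 87.4 107.4 162. ]
(220, 122) [724.7 141.3   0. ]
(372, 152) [ 650.3 -212.7    5.8]
(378, 152) [ 651.9 -227.9   -1.3]
(367, 191) [ 383.4   -6.3 1172. ]
(373, 193) [ 555.9 -214.8   -4.4]
(215, 158) [608.8 133.5 137.2]
```

Run:
```python
from h import *
s=dict(np.load("top0.npz")); im=s["image"][100:210,200:400]
cv2.imwrite("pics/crop1.png",cv2.resize(im,(800,440),interpolation=cv2.INTER_CUBIC))
```

```text
(no output)
```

View pics/crop1.png

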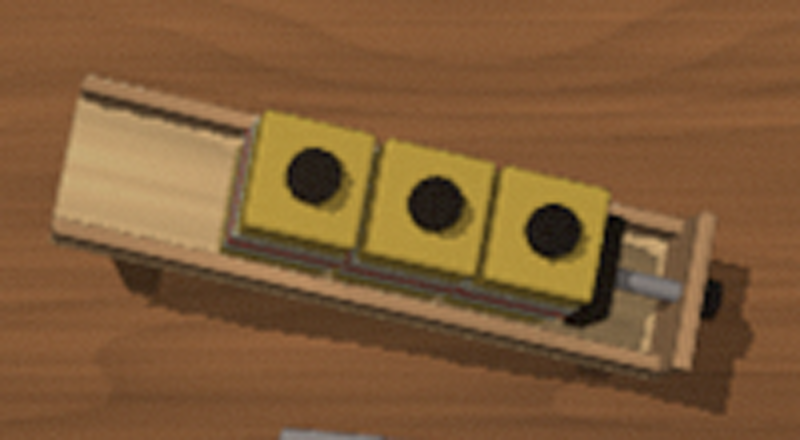

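```bash
cat >> h.py <<'E'
from scipy.spatial.transform import Rotation as Ro
def laneR(psi): return Ro.from_euler('ZY',[psi,-.21]).as_matrix()
def proj(s,p):
    K=np.array([[s["fx"],0,s["cx"]],[0,s["fy"],s["cy"]],[0,0,1]],float)
    return cv2.projectPoints(np.array(p,float),s["rvec"],s["tvec"],K,None)[0][:,0]
E
python3 - <<'E'
from h import *
from scipy.optimize import least_squares
s=dict(np.load("top0.npz"))
L=np.array([[310,43,22],[310,-43,22],[-25,43,46],[-25,-43,46],[-35,43,46],[-35,-43,46]])/1000.
c=np.array([[88,75],[52,235],[700,213],[675,368],[714,213],[692,370]],float)
# which y side: y axis of lane
capc=np.array([[553,231],[435,204],[314,177]],float); bufc=np.array([[625,218],[605,318]],float)
f=lambda c:(c+.5)/4-.5+np.array([200,100])
def lane(a): return np.array([a[0],a[1],.05]),laneR(a[2])
def pos(side):
    def res(a):
        o,R=lane(a); X=np.array([[a[3],a[6],.102],[a[4],a[6],.102],[a[5],a[6],.102],[a[7],.028*side,.054],[a[7],-.028*side,.054]])
        LL=L*[1,side,1]
        return (proj(s,np.vstack([LL,X])@R.T+o)-np.vstack([f(c),f(capc),f(bufc)])).ravel()
    return res
for side in(-1,):
    r=least_squares(pos(side),[.6,-.17,1.38,.05,.11,.17,0,.0]); print(side,np.round(r.x,4),r.cost,np.round(r.fun.reshape(-1,2),1).tolist())
E
```

```text
-1 [ 5.9440e-01 -1.6260e-01  1.3818e+00  6.9900e-02  1.3180e-01  1.9380e-01
  5.0000e-04  1.9400e-02] 1.6355647227384436 [[-0.9, 0.0], [-0.1, -0.0], [0.3, -0.5], [-0.2, -0.3], [1.1, 0.5], [-0.1, 0.2], [-0.1, 0.3], [-0.0, 0.1], [0.1, -0.3], [-0.2, -0.3], [0.2, 0.4]]
```

The fit is good to within a pixel. The lane origin is at (0.594, -0.163), yaw 1.382. The tins are at x = 70, 132 and 194 mm, and the buffer face is at about 31 mm.

```bash
cat >> h.py <<'E'
LO=np.array([.5944,-.1626,.05]); PSI=1.3818; LR=laneR(PSI)
D=np.diag([1.,-1,-1])
RL=LR@D                       # tool square to lane
RV=lambda yaw: Ro.from_euler('z',yaw).as_matrix()@D   # tool vertical
def lw(x,y,z): return LO+LR@np.array([x,y,z])
def tl(p): return (np.array(p)-LO)@LR
def go(p,R):
    o=get_obs(); A=Ro.from_euler('xyz',o["ee_rot"]).as_matrix()
    print("turn first /0.1:",np.round(Ro.from_matrix(A.T@R).as_rotvec()/.1,2)," then shift/.04:",np.round(R.T@(p-o["tool_pos"])/.04,2),
     " | shift in old axes/.04:",np.round(A.T@(p-o["tool_pos"])/.04,2))
def st():
    o=get_obs(); print("t",round(float(o["time"]),2),"lane",np.round(tl(o["tool_pos"])*1000,1),"world",np.round(np.array(o["tool_pos"])*1000,1),"F",np.round(o["wrist_force"],2),"Flane",np.round(np.array(o["wrist_force"])@LR,2),"w",round(float(o["width"]),4),"ff",round(float(o["finger_force"]),1),"q",np.round(o["joint_positions"],2))
E
python3 -c "
from h import *
st(); go(lw(.0699,.0005,.160),RL)"
```

```text
t 0.1 lane [-376.5  315.2  213.6] world [ 207.3 -508.8  180.4] F [-0.42 -0.03  0.32] Flane [-0.04  0.4   0.33] w 0.0943 ff 0.0 q [-1.29  0.09  1.37 -0.    1.68 -0.1 ]
turn first /0.1: [ 1.03  1.91 -9.91]  then shift/.04: [11.16  7.87  1.34]  | shift in old axes/.04: [12.69 -5.11 -1.  ]
```

drive_tool(commands=[[0, 0, -0.2, 0.1, 0.19, -0.99], [0, 0, -0.2, 0.1, 0.19, -0.99], [0, 0, -0.2, 0.1, 0.19, -0.99], [0, 0, -0.2, 0.1, 0.19, -0.99], [0, 0, -0.2, 0.1, 0.19, -0.99], [0, 0, 0, 0.1, 0.19, -0.99], [0, 0, 0, 0.1, 0.19, -0.99], [0, 0, 0, 0.1, 0.19, -0.99], [0, 0, 0, 0.1, 0.19, -0.99], [0, 0, 0, 0.1, 0.19, -0.99]], gripper=0)

```text
time: 1.35
tool_pos: [0.2064, -0.5106, 0.2207]
ee_rot: [3.139, -0.208, 1.384]
wrist_force: [-0.1, 0.4, -0.2]
width: 0.0941
finger_force: 0.0
```

drive_tool(commands=[[0.8, 0.56, 0.1, 0, 0, 0], [0.8, 0.56, 0.1, 0, 0, 0], [0.8, 0.56, 0.1, 0, 0, 0], [0.8, 0.56, 0.1, 0, 0, 0], [0.8, 0.56, 0.1, 0, 0, 0], [0.8, 0.56, 0.1, 0, 0, 0], [0.8, 0.56, 0.1, 0, 0, 0], [0.8, 0.56, 0.1, 0, 0, 0], [0.8, 0.56, 0.1, 0, 0, 0], [0.8, 0.56, 0.1, 0, 0, 0], [0.8, 0.56, 0.1, 0, 0, 0], [0.8, 0.56, 0.1, 0, 0, 0], [0.8, 0.56, 0.1, 0, 0, 0], [0.8, 0.56, 0.1, 0, 0, 0], [0, 0, 0, 0, 0, 0], [0, 0, 0, 0, 0, 0]])

```text
time: 3.35
tool_pos: [0.5991, -0.1287, 0.2583]
ee_rot: [3.141, -0.206, 1.38]
wrist_force: [0.4, -1.0, 1.0]
width: 0.0939
finger_force: 0.0
```

```bash
python3 -c "
from h import *
st(); go(lw(.0699,.0005,.160),RL)
s=snapshot('wrist'); cv2.imwrite('pics/w1.png',s['image']); np.savez('w1.npz',**s)
print(np.round(proj(s,[lw(x,0,.102) for x in(.07,.1318,.1938)]),1))
print(np.round(proj(s,[lw(x,y,.09) for x in(.041,.099) for y in (-.03,.03)]),1))
"
```

```text
t 3.35 lane [ 76.8   1.7 196.6] world [ 599.1 -128.7  258.3] F [ 0.37 -1.01  1.  ] Flane [-0.7  -0.55  1.18] w 0.0939 ff 0.0 q [-0.43  0.24  1.06  0.21  1.88 -0.18]
turn first /0.1: [ 0.01  0.04 -0.01]  then shift/.04: [-0.17  0.03  0.92]  | shift in old axes/.04: [-0.17  0.03  0.92]
[[279.2 210.4]
 [279.2 138.9]
 [279.1  58.4]]
[[311.4 236.6]
 [247.  236.7]
 [312.9 175.2]
 [245.4 175.3]]
```

View pics/w1.png

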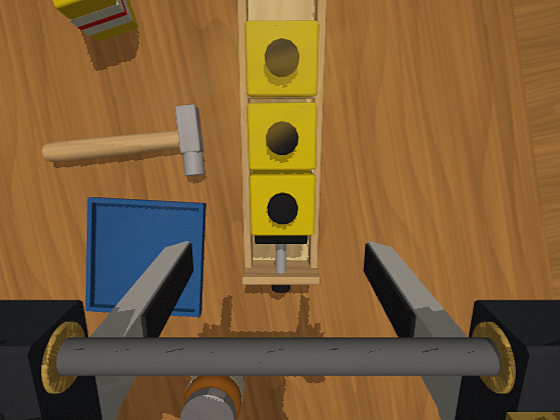

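The wrist view shows the front cap at (282,208) and the lane's centre line at column 282, against 279 predicted. So the lane lies about 2 mm further to -y. I'll shift for that and descend on the front tin.

drive_tool(commands=[[-0.09, 0.04, 0.5, 0, 0.02, 0], [-0.08, 0.04, 0.5, 0, 0.02, 0], [0, 0, 0.5, 0, 0, 0], [0, 0, 0.5, 0, 0, 0], [0, 0, 0.5, 0, 0, 0], [0, 0, 0.5, 0, 0, 0], [0, 0, 0.4, 0, 0, 0], [0, 0, 0.3, 0, 0, 0], [0, 0, 0.2, 0, 0, 0], [0, 0, 0.1, 0, 0, 0], [0, 0, 0, 0, 0, 0]])

```text
time: 4.78
tool_pos: [0.6083, -0.103, 0.1012]
ee_rot: [3.139, -0.21, 1.381]
wrist_force: [0.9, 0.4, -0.2]
width: 0.0939
finger_force: 0.0
```

```bash
python3 -c "
from h import *
st(); go(lw(.0699,-.0015,.036),RL)"
```

```text
t 4.78 lane [70.5 -2.5 37.3] world [ 608.3 -103.   101.2] F [ 0.89  0.39 -0.21] Flane [ 0.49 -0.8  -0.32] w 0.0939 ff 0.0 q [-0.39  0.27  1.33  0.21  1.58 -0.2 ]
turn first /0.1: [ 0.03  0.   -0.01]  then shift/.04: [-0.01 -0.02  0.03]  | shift in old axes/.04: [-0.01 -0.02  0.03]
```

drive_tool(commands=[[0, 0, 0, 0, 0, 0], [0, 0, 0, 0, 0, 0], [0, 0, 0, 0, 0, 0], [0, 0, 0, 0, 0, 0], [0, 0, 0, 0, 0, 0], [0, 0, 0, 0, 0, 0]], gripper=1)

```text
time: 5.52
tool_pos: [0.6082, -0.103, 0.1012]
ee_rot: [3.139, -0.21, 1.381]
wrist_force: [0.2, 0.1, 0.9]
width: 0.0597
finger_force: 30.0
```

```bash
python3 -c "
from h import *
st()"
```

```text
t 5.53 lane [70.4 -2.4 37.4] world [ 608.2 -103.   101.2] F [0.21 0.07 0.94] Flane [ 0.3  -0.19  0.9 ] w 0.0597 ff 30.0 q [-0.39  0.27  1.33  0.21  1.58 -0.2 ]
```

drive_tool(commands=[[0, 0, -0.15, 0, 0, 0], [0, 0, -0.4, 0, 0, 0], [0, 0, -0.5, 0, 0, 0], [0, 0, -0.5, 0, 0, 0], [0, 0, -0.5, 0, 0, 0], [0, 0, -0.5, 0, 0, 0], [0, 0, -0.5, 0, 0, 0], [0, 0, -0.3, 0, 0, 0], [0, 0, 0, 0, 0, 0]])

```text
time: 6.65
tool_pos: [0.6031, -0.1309, 0.2337]
ee_rot: [3.136, -0.209, 1.381]
wrist_force: [0.6, 0.7, -2.9]
width: 0.0596
finger_force: 30.0
```

```bash
python3 -c "
from h import *
st(); go(np.array([.4143,-.1556,.0454]),RV(1.325))"
```

```text
t 6.65 lane [ 70.4  -2.6 172.9] world [ 603.1 -130.9  233.7] F [ 0.64  0.72 -2.95] Flane [ 0.19 -0.5  -3.05] w 0.0596 ff 30.0 q [-0.43  0.25  1.1   0.21  1.83 -0.19]
turn first /0.1: [-0.01 -2.09  0.55]  then shift/.04: [-1.75 -4.43  4.71]  | shift in old axes/.04: [-2.44 -4.54  4.27]
```

drive_tool(commands=[[0, 0, 0, 0, -0.7, 0.18], [0, 0, 0, 0, -0.7, 0.18], [0, 0, 0, 0, -0.7, 0.18], [-0.25, -0.63, 0, 0, 0, 0], [-0.25, -0.63, 0, 0, 0, 0], [-0.25, -0.63, 0, 0, 0, 0], [-0.25, -0.63, 0, 0, 0, 0], [-0.25, -0.63, 0, 0, 0, 0], [-0.25, -0.63, 0, 0, 0, 0], [-0.25, -0.63, 0.2, 0, 0, 0], [0, 0, 0.6, 0, 0, 0], [0, 0, 0.6, 0, 0, 0], [0, 0, 0.6, 0, 0, 0], [0, 0, 0.6, 0, 0, 0], [0, 0, 0.6, 0, 0, 0], [0, 0, 0.5, 0, 0, 0], [0, 0, 0.4, 0, 0, 0], [0, 0, 0.2, 0, 0, 0], [0, 0, 0, 0, 0, 0]])

```text
time: 9.02
tool_pos: [0.4137, -0.1553, 0.0603]
ee_rot: [-3.137, -0.0, 1.327]
wrist_force: [0.5, 0.0, -1.5]
width: 0.0599
finger_force: 30.0
```

```bash
python3 -c "
from h import *
st(); go(np.array([.4143,-.1556,.0454]),RV(1.325))"
```

```text
t 9.03 lane [-24.  178.9  15.6] world [ 413.7 -155.3   60.3] F [ 0.5   0.   -1.49] Flane [-0.21 -0.49 -1.47] w 0.0599 ff 30.0 q [-0.49 -0.1   1.8  -0.    1.44 -0.24]
turn first /0.1: [-0.04 -0.    0.02]  then shift/.04: [-0.    0.02  0.37]  | shift in old axes/.04: [-0.    0.02  0.37]
```

Lower in small steps and watch for contact.

drive_tool(commands=[[0, 0, 0.12, -0.04, 0, 0], [0, 0, 0.1, 0, 0, 0], [0, 0, 0.07, 0, 0, 0], [0, 0, 0.04, 0, 0, 0], [0, 0, 0.03, 0, 0, 0], [0, 0, 0, 0, 0, 0]])

```text
time: 9.78
tool_pos: [0.414, -0.1555, 0.0463]
ee_rot: [3.141, 0.0, 1.327]
wrist_force: [-0.4, 0.0, -2.7]
width: 0.06
finger_force: 30.0
```

drive_tool(commands=[[0, 0, 0.025, 0, 0, 0], [0, 0, 0, 0, 0, 0]])

```text
time: 10.02
tool_pos: [0.414, -0.1555, 0.0453]
ee_rot: [3.141, 0.0, 1.327]
wrist_force: [-0.4, -0.2, -3.3]
width: 0.0598
finger_force: 30.0
```

drive_tool(commands=[[0, 0, 0.02, 0, 0, 0], [0, 0, 0, 0, 0, 0]])

```text
time: 10.28
tool_pos: [0.4139, -0.1555, 0.0445]
ee_rot: [3.141, 0.0, 1.327]
wrist_force: [-0.2, -0.1, -2.2]
width: 0.0598
finger_force: 30.0
```

drive_tool(commands=[[0, 0, 0.025, 0, 0, 0], [0, 0, 0, 0, 0, 0]])

```text
time: 10.52
tool_pos: [0.4141, -0.1556, 0.0436]
ee_rot: [3.14, 0.0, 1.327]
wrist_force: [-0.3, -0.5, -1.8]
width: 0.06
finger_force: 30.0
```

drive_tool(commands=[[0, 0, 0.02, 0, 0, 0], [0, 0, 0, 0, 0, 0]])

```text
time: 10.78
tool_pos: [0.4141, -0.1556, 0.0435]
ee_rot: [3.14, 0.0, 1.327]
wrist_force: [-2.9, 1.9, 4.3]
width: 0.0595
finger_force: 30.0
```

Contact felt, so release and rise.

drive_tool(commands=[[0, 0, 0, 0, 0, 0], [0, 0, 0, 0, 0, 0], [0, 0, 0, 0, 0, 0], [0, 0, 0, 0, 0, 0], [0, 0, -0.3, 0, 0, 0], [0, 0, -0.6, 0, 0, 0], [0, 0, -0.7, 0, 0, 0], [0, 0, -0.7, 0, 0, 0], [0, 0, -0.7, 0, 0, 0], [0, 0, -0.7, 0, 0, 0], [0, 0, -0.3, 0, 0, 0], [0, 0, 0, 0, 0, 0]], gripper=0)

```text
time: 12.28
tool_pos: [0.4143, -0.1557, 0.2037]
ee_rot: [3.139, 0.001, 1.327]
wrist_force: [-0.1, 0.3, -0.3]
width: 0.0943
finger_force: 0.0
```

```bash
python3 -c "
from h import *
st(); 
y=np.radians(97.9); print('y97'); go(np.array([.4339,.1628,.19]),RV(y)); go(np.array([.4339,.1628,.19]),RV(np.radians(7.9)))"
```

```text
t 12.28 lane [  5.6 178.2 156. ] world [ 414.3 -155.7  203.7] F [-0.15  0.3  -0.32] Flane [ 0.2   0.2  -0.36] w 0.0943 ff 0.0 q [-0.49 -0.16  1.57  0.    1.73 -0.24]
y97
turn first /0.1: [ 0.03  0.01 -3.82]  then shift/.04: [7.82 1.58 0.34]  | shift in old axes/.04: [ 7.85 -1.45  0.33]
turn first /0.1: [ 3.000e-02 -1.000e-02  1.189e+01]  then shift/.04: [ 1.58 -7.82  0.34]  | shift in old axes/.04: [ 7.85 -1.45  0.33]
```

drive_tool(commands=[[0, 0, 0, 0, 0, -0.95], [0, 0, 0, 0, 0, -0.95], [0, 0, 0, 0, 0, -0.95], [0, 0, 0, 0, 0, -0.95], [0.87, 0.18, 0, 0, 0, 0], [0.87, 0.18, 0, 0, 0, 0], [0.87, 0.18, 0, 0, 0, 0], [0.87, 0.18, 0, 0, 0, 0], [0.87, 0.18, 0, 0, 0, 0], [0.87, 0.18, 0, 0, 0, 0], [0.87, 0.18, 0, 0, 0, 0], [0.87, 0.18, 0, 0, 0, 0], [0.87, 0.18, 0, 0, 0, 0], [0, 0, 0, 0, 0, 0], [0, 0, 0, 0, 0, 0]])

```text
time: 14.15
tool_pos: [0.4351, 0.1629, 0.2016]
ee_rot: [-3.14, 0.001, 1.707]
wrist_force: [-0.1, -0.0, 0.5]
width: 0.0939
finger_force: 0.0
```

```bash
python3 -c "
from h import *
st(); go(np.array([.4339,.1628,.036]),RV(np.radians(97.9)))
s=snapshot('wrist'); cv2.imwrite('pics/w2.png',s['image'])
s2=snapshot('top'); cv2.imwrite('pics/t2.png',s2['image'])
P=pts(s); hsv=cv2.cvtColor(s['image'],cv2.COLOR_BGR2HSV)
m=(cv2.inRange(hsv,(18,120,80),(35,255,255))>0)&(abs(P[...,2]-.09)<.004)&(np.hypot(P[...,0]-.434,P[...,1]-.163)<.06)
q=(P[m][:,:2]*1000).astype(np.float32); print(m.sum(),cv2.minAreaRect(q))
cv2.imwrite('pics/both2.png',np.hstack([cv2.resize(s['image'],(400,300)),cv2.resize(s2['image'],(400,300))]))"
```

```text
t 14.15 lane [315.  217.6  87.8] world [435.1 162.9 201.6] F [-0.08 -0.02  0.55] Flane [0.08 0.07 0.54] w 0.0939 ff 0.0 q [ 0.24 -0.11  1.52 -0.    1.73  0.1 ]
turn first /0.1: [-0.01  0.01 -0.02]  then shift/.04: [ 0.   -0.03  4.14]  | shift in old axes/.04: [ 0.01 -0.03  4.14]
3112 ((435.96002197265625, 166.0108642578125), (57.681427001953125, 59.885101318359375), 7.483030796051025)
```

View pics/both2.png

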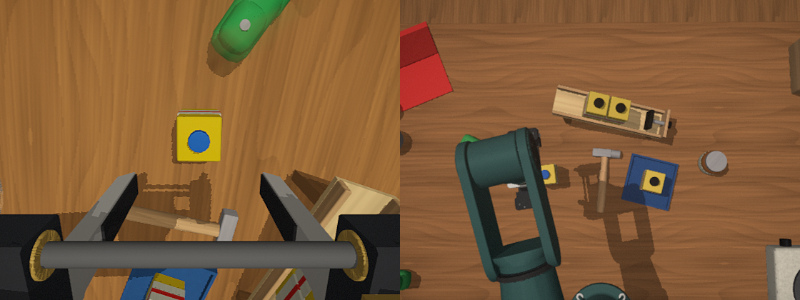

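The old tin stands upright in the tray. The new tin is centred between the fingers. I'll descend and grip it.

drive_tool(commands=[[0.04, 0, 0.5, 0, 0, 0], [0, 0, 0.6, 0, 0, 0], [0, 0, 0.6, 0, 0, 0], [0, 0, 0.6, 0, 0, 0], [0, 0, 0.6, 0, 0, 0], [0, 0, 0.5, 0, 0, 0], [0, 0, 0.4, 0, 0, 0], [0, 0, 0.2, 0, 0, 0], [0, 0, 0.1, 0, 0, 0], [0, 0, 0, 0, 0, 0]])

```text
time: 15.5
tool_pos: [0.4359, 0.1652, 0.039]
ee_rot: [3.14, 0.0, 1.707]
wrist_force: [0.6, -0.2, 0.8]
width: 0.0941
finger_force: 0.0
```

drive_tool(commands=[[0, 0, 0, 0, 0, 0], [0, 0, 0, 0, 0, 0], [0, 0, 0, 0, 0, 0], [0, 0, 0, 0, 0, 0], [0, 0, 0, 0, 0, 0], [0, 0, 0, 0, 0, 0]], gripper=1)

```text
time: 16.25
tool_pos: [0.4354, 0.1651, 0.0388]
ee_rot: [3.141, 0.0, 1.707]
wrist_force: [-1.5, -0.4, 1.1]
width: 0.0582
finger_force: 29.9
```

```bash
python3 -c "
from h import *
st()"
```

```text
t 16.25 lane [283.3 217.7 -71.9] world [435.4 165.1  38.8] F [-1.47 -0.44  1.08] Flane [-0.47  1.36  1.2 ] w 0.0582 ff 29.9 q [ 0.24 -0.03  1.78 -0.    1.39  0.11]
```

drive_tool(commands=[[0, 0, -0.2, 0, 0, 0], [0, 0, -0.5, 0, 0, 0], [0, 0, -0.6, 0, 0, 0], [0, 0, -0.6, 0, 0, 0], [0, 0, -0.6, 0, 0, 0], [0, 0, -0.6, 0, 0, 0], [0, 0, -0.6, 0, 0, 0], [0, 0, -0.6, 0, 0, 0], [0, 0, -0.4, 0, 0, 0], [0, 0, 0, 0, 0, 0]])

```text
time: 17.5
tool_pos: [0.4361, 0.1654, 0.2279]
ee_rot: [3.138, 0.0, 1.707]
wrist_force: [-0.2, 0.4, -2.8]
width: 0.058
finger_force: 29.9
```

```bash
python3 -c "
from h import *
st(); go(lw(.262,-.002,.100),RL)"
```

```text
t 17.5 lane [323.1 217.1 113. ] world [436.1 165.4 227.9] F [-0.16  0.35 -2.8 ] Flane [-0.27  0.22 -2.8 ] w 0.058 ff 29.9 q [ 0.24 -0.11  1.47 -0.    1.77  0.11]
turn first /0.1: [-0.31  2.08  3.24]  then shift/.04: [-1.53  5.48  0.33]  | shift in old axes/.04: [-3.1   4.73  0.65]
```

drive_tool(commands=[[0, 0, 0, -0.08, 0.52, 0.81], [0, 0, 0, -0.08, 0.52, 0.81], [0, 0, 0, -0.08, 0.52, 0.81], [0, 0, 0, -0.07, 0.52, 0.81], [-0.17, 0.61, 0, 0, 0, 0], [-0.17, 0.61, 0, 0, 0, 0], [-0.17, 0.61, 0, 0, 0, 0], [-0.17, 0.61, 0, 0, 0, 0], [-0.17, 0.61, 0, 0, 0, 0], [-0.17, 0.61, 0, 0, 0, 0], [-0.17, 0.61, 0.1, 0, 0, 0], [-0.17, 0.61, 0.1, 0, 0, 0], [-0.17, 0.6, 0.1, 0, 0, 0], [0, 0, 0, 0, 0, 0], [0, 0, 0, 0, 0, 0]])

```text
time: 19.38
tool_pos: [0.639, 0.068, 0.2007]
ee_rot: [-3.137, -0.209, 1.381]
wrist_force: [-1.0, 0.7, -2.1]
width: 0.0575
finger_force: 29.9
```

```bash
python3 -c "
from h import *
st(); go(lw(.262,-.002,.0398),RL)
s=snapshot('wrist'); s2=snapshot('top'); np.savez('t3.npz',**s2); np.savez('w3.npz',**s)
cv2.imwrite('pics/both3.png',np.hstack([cv2.resize(s['image'],(480,360)),cv2.resize(s2['image'][100:220,180:390],(320,183)).repeat(1,0) if 0 else cv2.copyMakeBorder(cv2.resize(s2['image'][100:220,190:350],(320,240)),0,120,0,0,0)]))"
```

```text
t 19.38 lane [261.1  -0.5  98.4] world [639.   68.  200.7] F [-0.96  0.74 -2.1 ] Flane [ 0.1   1.08 -2.16] w 0.0575 ff 29.9 q [-0.1   0.26  1.15  0.21  1.71  0.12]
turn first /0.1: [-0.05  0.01 -0.01]  then shift/.04: [0.02 0.04 1.47]  | shift in old axes/.04: [0.02 0.04 1.47]
```

View pics/both3.png

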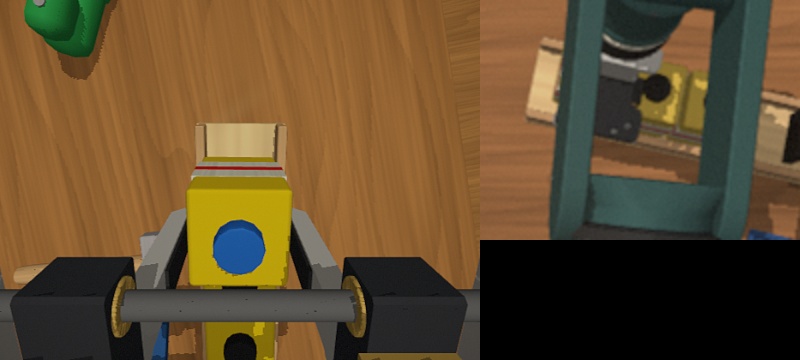

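The tin is centred at column 239.5 and the lane at 241. That is about 1.5 mm off towards -y, which matches the target, so I'll descend.

drive_tool(commands=[[0.02, 0.04, 0.3, -0.05, 0, 0], [0, 0, 0.3, 0, 0, 0], [0, 0, 0.25, 0, 0, 0], [0, 0, 0.2, 0, 0, 0], [0, 0, 0.15, 0, 0, 0], [0, 0, 0.1, 0, 0, 0], [0, 0, 0.05, 0, 0, 0], [0, 0, 0, 0, 0, 0]])

```text
time: 20.48
tool_pos: [0.6439, 0.0791, 0.1492]
ee_rot: [3.139, -0.209, 1.381]
wrist_force: [-0.4, 0.6, -3.4]
width: 0.0578
finger_force: 29.9
```

```bash
python3 -c "
from h import *
st(); go(lw(.262,-.002,.0388),RL)"
```

```text
t 20.48 lane [262.   -3.2  45.6] world [643.9  79.1 149.2] F [-0.44  0.61 -3.43] Flane [-0.21  0.55 -3.46] w 0.0578 ff 29.9 q [-0.09  0.27  1.24  0.21  1.61  0.11]
turn first /0.1: [ 0.03  0.01 -0.  ]  then shift/.04: [ 0.   -0.03  0.17]  | shift in old axes/.04: [ 0.   -0.03  0.17]
```

drive_tool(commands=[[0, -0.03, 0.06, 0, 0, 0], [0, 0, 0.06, 0, 0, 0], [0, 0, 0, 0, 0, 0]])

```text
time: 20.85
tool_pos: [0.6427, 0.0804, 0.144]
ee_rot: [3.139, -0.209, 1.381]
wrist_force: [-0.4, -0.3, -2.2]
width: 0.0576
finger_force: 29.9
```

drive_tool(commands=[[0, 0, 0.03, 0, 0, 0], [0, 0, 0, 0, 0, 0]])

```text
time: 21.1
tool_pos: [0.6429, 0.0806, 0.1431]
ee_rot: [3.139, -0.209, 1.381]
wrist_force: [-0.0, -0.4, -1.4]
width: 0.0579
finger_force: 29.9
```

drive_tool(commands=[[0, 0, 0.02, 0, 0, 0], [0, 0, 0, 0, 0, 0]])

```text
time: 21.35
tool_pos: [0.643, 0.0808, 0.1424]
ee_rot: [3.139, -0.209, 1.381]
wrist_force: [0.1, -0.1, -2.6]
width: 0.0577
finger_force: 29.9
```

drive_tool(commands=[[0, 0, 0.02, 0, 0, 0], [0, 0, 0, 0, 0, 0]])

```text
time: 21.6
tool_pos: [0.643, 0.0808, 0.1423]
ee_rot: [3.138, -0.209, 1.381]
wrist_force: [-1.6, -0.8, 0.4]
width: 0.0577
finger_force: 29.9
```

drive_tool(commands=[[0, 0, 0.02, 0, 0, 0], [0, 0, 0, 0, 0, 0]])

```text
time: 21.85
tool_pos: [0.643, 0.0808, 0.1423]
ee_rot: [3.138, -0.209, 1.382]
wrist_force: [-4.3, -1.1, 5.6]
width: 0.0576
finger_force: 30.0
```

drive_tool(commands=[[0, 0, 0, 0, 0, 0], [0, 0, 0, 0, 0, 0], [0, 0, 0, 0, 0, 0], [0, 0, 0, 0, 0, 0], [0, 0, -0.2, 0, 0, 0], [0, 0, -0.4, 0, 0, 0], [0, 0, -0.5, 0, 0, 0], [0, 0, -0.5, 0, 0, 0], [0, 0, -0.5, 0, 0, 0], [0, 0, -0.5, 0, 0, 0], [0, 0, -0.5, 0, 0, 0], [0, 0, -0.2, 0, 0, 0], [0, 0, 0, 0, 0, 0]], gripper=0)

```text
time: 23.48
tool_pos: [0.6378, 0.054, 0.2713]
ee_rot: [3.136, -0.209, 1.382]
wrist_force: [-0.1, 0.9, -0.1]
width: 0.0943
finger_force: 0.0
```

```bash
python3 -c "
from h import *
st(); go(lw(.335,-.002,.150),RV(PSI))"
```

```text
t 23.48 lane [262.2  -1.9 170.3] world [637.8  54.  271.3] F [-0.07  0.87 -0.1 ] Flane [ 0.8   0.23 -0.28] w 0.0943 ff 0.0 q [-0.13  0.25  1.02  0.22  1.84  0.12]
turn first /0.1: [ 0.05 -2.09 -0.01]  then shift/.04: [1.89 0.   0.12]  | shift in old axes/.04: [ 1.82 -0.    0.51]
```

drive_tool(commands=[[0, 0, 0, 0, -0.7, 0], [0, 0, 0, 0, -0.7, 0], [0, 0, 0, 0, -0.69, 0], [0.45, 0, 0, 0, 0, 0], [0.5, 0, 0, 0, 0, 0], [0.5, 0, 0, 0, 0, 0], [0.45, 0, 0, 0, 0, 0], [0, 0, 0, 0, 0, 0]], gripper=1)

```text
time: 24.48
tool_pos: [0.6519, 0.1304, 0.2696]
ee_rot: [3.139, -0.0, 1.383]
wrist_force: [-0.7, -0.8, 0.9]
width: 0.0173
finger_force: 0.0
```

```bash
python3 -c "
from h import *
st(); go(lw(.325,-.002,.028),RV(PSI))"
```

```text
t 24.48 lane [337.8  -1.5 152.5] world [651.9 130.4 269.6] F [-0.65 -0.75  0.88] Flane [-0.66  0.5   1.04] w 0.0173 ff 0.0 q [ 0.11  0.36  0.88 -0.    1.91  0.3 ]
turn first /0.1: [ 0.02 -0.    0.01]  then shift/.04: [0.34 0.01 3.11]  | shift in old axes/.04: [0.33 0.01 3.11]
```

drive_tool(commands=[[0.17, 0, 0, 0, 0, 0], [0.17, 0, 0.3, 0, 0, 0], [0, 0, 0.5, 0, 0, 0], [0, 0, 0.5, 0, 0, 0], [0, 0, 0.5, 0, 0, 0], [0, 0, 0.5, 0, 0, 0], [0, 0, 0.4, 0, 0, 0], [0, 0, 0.3, 0, 0, 0], [0, 0, 0.1, 0, 0, 0], [0, 0, 0, 0, 0, 0], [0, 0, 0, 0, 0, 0]])

```text
time: 25.85
tool_pos: [0.6553, 0.1423, 0.1471]
ee_rot: [3.137, -0.001, 1.381]
wrist_force: [1.3, 0.1, 0.4]
width: 0.0003
finger_force: 0.0
```

```bash
python3 -c "
from h import *
st(); go(lw(.305,-.002,.028),RV(PSI))
s=snapshot('scene'); cv2.imwrite('pics/s4.png',cv2.resize(s['image'][140:300,150:340],(760,640))[40:])"
```

```text
t 25.85 lane [324.3  -2.5  30.2] world [655.3 142.3 147.1] F [1.26 0.12 0.38] Flane [ 0.42 -1.21  0.29] w 0.0003 ff 0.0 q [ 0.13  0.36  1.11 -0.    1.67  0.32]
turn first /0.1: [ 0.05 -0.01 -0.01]  then shift/.04: [-0.46 -0.01  0.15]  | shift in old axes/.04: [-0.46 -0.01  0.15]
```

View pics/s4.png

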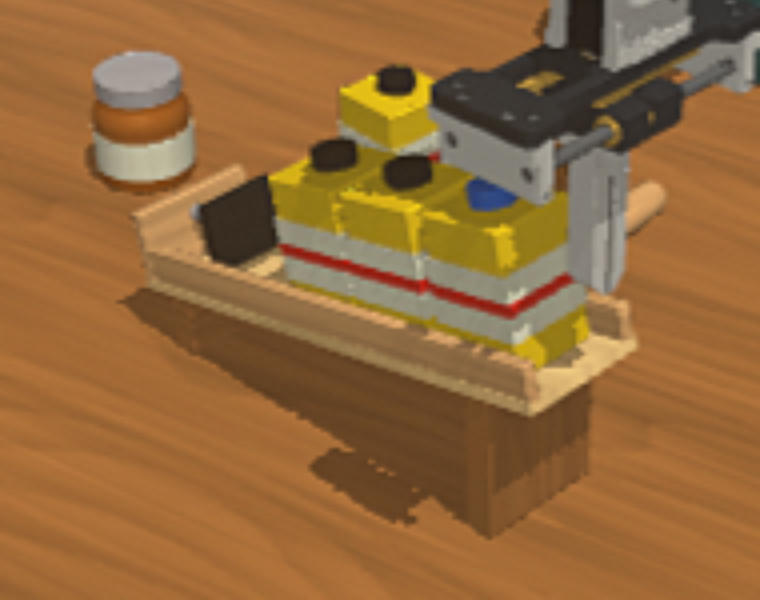

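The picture shows the new tin (blue cap at (492,193)) standing square in the lane. The shut fingers are behind it, and the row is clear of the buffer. I'll push downhill.

drive_tool(commands=[[-0.1, 0, 0.021, 0.02, 0, 0], [-0.1, 0, 0.021, 0.02, 0, 0], [-0.1, 0, 0.021, 0, 0, 0], [-0.1, 0, 0.021, 0, 0, 0], [-0.07, 0, 0.015, 0, 0, 0], [-0.07, 0, 0.015, 0, 0, 0], [-0.07, 0, 0.015, 0, 0, 0], [-0.07, 0, 0.015, 0, 0, 0], [-0.07, 0, 0.015, 0, 0, 0], [-0.07, 0, 0.015, 0, 0, 0], [-0.07, 0, 0.015, 0, 0, 0], [-0.07, 0, 0.015, 0, 0, 0], [-0.07, 0, 0.015, 0, 0, 0], [-0.07, 0, 0.015, 0, 0, 0]])

```text
time: 27.65
tool_pos: [0.6467, 0.0997, 0.137]
ee_rot: [-3.141, -0.002, 1.381]
wrist_force: [0.1, 3.8, 2.1]
width: 0.0005
finger_force: 2.1
```

```bash
python3 -c "
from h import *
st()"
```

```text
t 27.65 lane [279.7  -2.1  29.3] world [646.7  99.7 137. ] F [0.11 3.75 2.06] Flane [4.06 0.59 1.25] w 0.0005 ff 2.1 q [0.07 0.33 1.17 0.   1.64 0.25]
```

drive_tool(commands=[[-0.07, 0, 0.015, 0, 0, 0], [-0.07, 0, 0.015, 0, 0, 0], [-0.07, 0, 0.015, 0, 0, 0], [-0.07, 0, 0.015, 0, 0, 0], [-0.07, 0, 0.015, 0, 0, 0], [-0.07, 0, 0.015, 0, 0, 0], [-0.07, 0, 0.015, 0, 0, 0], [-0.07, 0, 0.015, 0, 0, 0], [-0.07, 0, 0.015, 0, 0, 0], [-0.07, 0, 0.015, 0, 0, 0], [-0.07, 0, 0.015, 0, 0, 0], [-0.07, 0, 0.015, 0, 0, 0], [-0.07, 0, 0.015, 0, 0, 0], [-0.07, 0, 0.015, 0, 0, 0], [-0.07, 0, 0.015, 0, 0, 0], [-0.07, 0, 0.015, 0, 0, 0]])

```text
time: 29.65
tool_pos: [0.638, 0.0549, 0.1271]
ee_rot: [-3.141, -0.0, 1.381]
wrist_force: [1.0, 5.1, 4.0]
width: 0.0004
finger_force: 2.9
```

```bash
python3 -c "
from h import *
st()"
```

```text
t 29.65 lane [233.   -1.9  29.2] world [638.   54.9 127.1] F [0.97 5.13 4.  ] Flane [5.94 0.01 2.82] w 0.0004 ff 2.9 q [-0.    0.3   1.22  0.    1.61  0.19]
```

drive_tool(commands=[[-0.04, 0, 0.008, 0, 0, 0], [-0.04, 0, 0.008, 0, 0, 0], [-0.04, 0, 0.008, 0, 0, 0], [-0.04, 0, 0.008, 0, 0, 0], [0, 0, 0, 0, 0, 0]])

```text
time: 30.28
tool_pos: [0.6367, 0.0484, 0.1257]
ee_rot: [-3.14, 0.0, 1.38]
wrist_force: [1.5, 4.3, 4.5]
width: 0.0005
finger_force: 2.5
```

drive_tool(commands=[[-0.03, 0, 0.006, 0, 0, 0], [-0.03, 0, 0.006, 0, 0, 0], [-0.03, 0, 0.006, 0, 0, 0], [0, 0, 0, 0, 0, 0]])

```text
time: 30.78
tool_pos: [0.636, 0.045, 0.1249]
ee_rot: [-3.14, -0.0, 1.381]
wrist_force: [1.7, 4.5, 3.8]
width: 0.0007
finger_force: 2.6
```

```bash
python3 -c "
from h import *
st()"
```

```text
t 30.77 lane [222.7  -1.9  29.2] world [636.   45.  124.9] F [1.71 4.53 3.83] Flane [ 5.47 -0.83  2.75] w 0.0007 ff 2.6 q [-0.02  0.3   1.23  0.    1.61  0.17]
```

drive_tool(commands=[[-0.025, 0, 0.005, 0, 0, 0], [-0.025, 0, 0.005, 0, 0, 0], [0, 0, 0, 0, 0, 0]])

```text
time: 31.15
tool_pos: [0.6356, 0.043, 0.1245]
ee_rot: [-3.14, -0.0, 1.381]
wrist_force: [0.6, 4.6, 4.0]
width: 0.0007
finger_force: 2.6
```

drive_tool(commands=[[-0.025, 0, 0.005, 0, 0, 0], [-0.025, 0, 0.005, 0, 0, 0], [0, 0, 0, 0, 0, 0]])

```text
time: 31.52
tool_pos: [0.6352, 0.041, 0.1241]
ee_rot: [-3.14, -0.0, 1.38]
wrist_force: [0.6, 5.5, 3.8]
width: 0.0005
finger_force: 2.6
```

drive_tool(commands=[[-0.025, 0, 0.005, 0, 0, 0], [0, 0, 0, 0, 0, 0]])

```text
time: 31.78
tool_pos: [0.635, 0.0401, 0.1239]
ee_rot: [-3.14, -0.0, 1.381]
wrist_force: [1.7, 5.1, 3.8]
width: 0.0005
finger_force: 2.5
```

drive_tool(commands=[[-0.025, 0, 0.005, 0, 0, 0], [0, 0, 0, 0, 0, 0]])

```text
time: 32.02
tool_pos: [0.6348, 0.0391, 0.1237]
ee_rot: [-3.14, 0.0, 1.381]
wrist_force: [1.4, 4.1, 2.7]
width: 0.0002
finger_force: 2.5
```

```bash
python3 -c "
from h import *
st()"
```

```text
t 32.02 lane [216.6  -1.8  29.2] world [634.8  39.1 123.7] F [1.44 4.12 2.69] Flane [ 4.78 -0.64  1.73] w 0.0002 ff 2.5 q [-0.03  0.3   1.24  0.    1.61  0.16]
```

drive_tool(commands=[[-0.025, 0, 0.005, 0, 0, 0], [0, 0, 0, 0, 0, 0]])

```text
time: 32.28
tool_pos: [0.6346, 0.0381, 0.1235]
ee_rot: [-3.14, 0.0, 1.381]
wrist_force: [1.2, 4.5, 1.9]
width: 0.0004
finger_force: 2.4
```

drive_tool(commands=[[-0.025, 0, 0.005, 0, 0, 0], [0, 0, 0, 0, 0, 0]])

```text
time: 32.52
tool_pos: [0.6345, 0.0371, 0.1233]
ee_rot: [-3.14, -0.0, 1.381]
wrist_force: [0.3, 4.9, 3.5]
width: 0.0004
finger_force: 2.4
```

drive_tool(commands=[[-0.02, 0, 0.004, 0, 0, 0], [0, 0, 0, 0, 0, 0]])

```text
time: 32.78
tool_pos: [0.6343, 0.0364, 0.1231]
ee_rot: [-3.14, -0.0, 1.381]
wrist_force: [0.6, 4.7, 3.3]
width: 0.0004
finger_force: 2.3
```

```bash
python3 -c "
from h import *
st()"
```

```text
t 32.77 lane [213.7  -1.8  29.2] world [634.3  36.4 123.1] F [0.61 4.7  3.34] Flane [5.32 0.28 2.28] w 0.0004 ff 2.3 q [-0.03  0.29  1.24  0.    1.6   0.16]
```

drive_tool(commands=[[-0.02, 0, 0.004, 0, 0, 0], [0, 0, 0, 0, 0, 0]])

```text
time: 33.02
tool_pos: [0.6341, 0.0356, 0.123]
ee_rot: [-3.14, -0.0, 1.381]
wrist_force: [1.7, 3.8, 2.5]
width: 0.0004
finger_force: 2.3
```

drive_tool(commands=[[-0.02, 0, 0.004, 0, 0, 0], [0, 0, 0, 0, 0, 0]])

```text
time: 33.28
tool_pos: [0.634, 0.0348, 0.1228]
ee_rot: [-3.14, -0.0, 1.381]
wrist_force: [1.4, 3.6, 2.8]
width: 0.0004
finger_force: 2.2
```

drive_tool(commands=[[-0.02, 0, 0.004, 0, 0, 0], [0, 0, 0, 0, 0, 0]])

```text
time: 33.52
tool_pos: [0.6339, 0.034, 0.1226]
ee_rot: [-3.14, 0.0, 1.381]
wrist_force: [0.6, 3.5, 1.9]
width: 0.0006
finger_force: 2.2
```

drive_tool(commands=[[-0.02, 0, 0.004, 0, 0, 0], [0, 0, 0, 0, 0, 0]])

```text
time: 33.78
tool_pos: [0.6337, 0.0333, 0.1225]
ee_rot: [-3.14, -0.0, 1.381]
wrist_force: [0.2, 3.2, 2.0]
width: 0.0005
finger_force: 2.1
```

drive_tool(commands=[[-0.02, 0, 0.004, 0, 0, 0], [0, 0, 0, 0, 0, 0]])

```text
time: 34.02
tool_pos: [0.6336, 0.0325, 0.1223]
ee_rot: [-3.14, -0.0, 1.381]
wrist_force: [0.2, 3.6, 1.2]
width: 0.0004
finger_force: 2.1
```

drive_tool(commands=[[-0.02, 0, 0.004, 0, 0, 0], [0, 0, 0, 0, 0, 0]])

```text
time: 34.28
tool_pos: [0.6336, 0.0322, 0.1223]
ee_rot: [-3.14, -0.001, 1.381]
wrist_force: [0.6, 4.7, 2.6]
width: 0.0004
finger_force: 2.7
```

```bash
python3 -c "
from h import *
st()
s=snapshot('scene'); cv2.imwrite('pics/s5.png',cv2.resize(s['image'][150:285,175:340],(792,600+48))[24:624])"
```

```text
t 34.27 lane [209.4  -1.9  29.3] world [633.6  32.2 122.3] F [0.63 4.66 2.58] Flane [5.13 0.25 1.54] w 0.0004 ff 2.7 q [-0.04  0.29  1.25  0.    1.6   0.15]
```

View pics/s5.png

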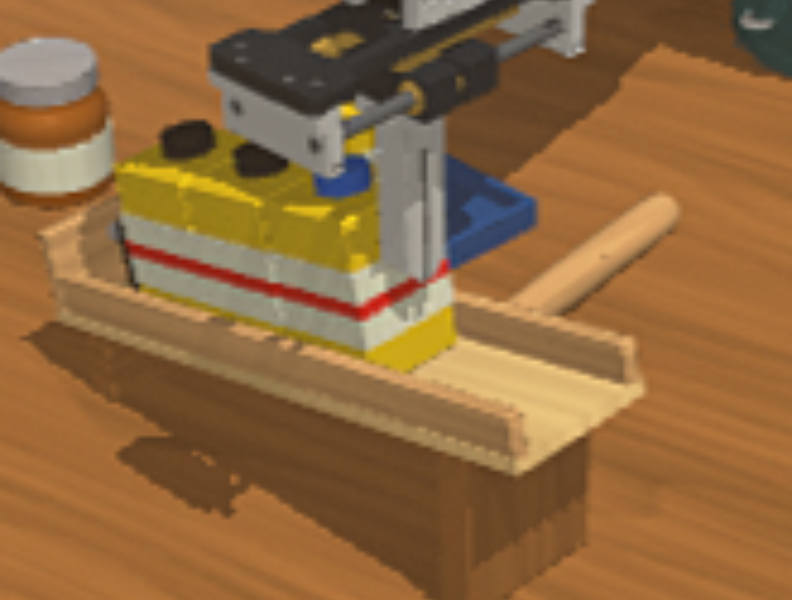

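The picture shows the row closed up, with the front tin reaching the buffer at about (128,255). The force has just started to rise, so I'll press on in small steps.

drive_tool(commands=[[-0.015, 0, 0.003, 0, 0, 0], [0, 0, 0, 0, 0, 0]])

```text
time: 34.58
tool_pos: [0.6336, 0.032, 0.1223]
ee_rot: [-3.141, -0.002, 1.381]
wrist_force: [0.3, 5.6, 1.7]
width: 0.0005
finger_force: 3.1
```

drive_tool(commands=[[-0.015, 0, 0.003, 0, 0, 0], [0, 0, 0, 0, 0, 0]])

```text
time: 34.83
tool_pos: [0.6336, 0.0319, 0.1222]
ee_rot: [-3.141, -0.003, 1.381]
wrist_force: [1.4, 6.3, 3.4]
width: 0.0009
finger_force: 3.5
```

```bash
python3 -c "
from h import *
st()"
```

```text
t 34.83 lane [209.1  -1.9  29.3] world [633.6  31.9 122.2] F [1.38 6.26 3.36] Flane [ 6.97 -0.18  1.95] w 0.0009 ff 3.5 q [-0.04  0.29  1.25  0.    1.6   0.15]
```

drive_tool(commands=[[-0.025, 0, 0.005, 0, 0, 0], [-0.025, 0, 0.005, 0, 0, 0], [0, 0, 0, 0, 0, 0]])

```text
time: 35.2
tool_pos: [0.6336, 0.0312, 0.1222]
ee_rot: [-3.142, -0.005, 1.382]
wrist_force: [2.4, 9.4, 2.2]
width: 0.0004
finger_force: 4.8
```

drive_tool(commands=[[-0.025, 0, 0.005, 0, 0, 0], [0, 0, 0, 0, 0, 0]])

```text
time: 35.45
tool_pos: [0.6336, 0.031, 0.1221]
ee_rot: [3.141, -0.006, 1.383]
wrist_force: [3.1, 10.2, 3.6]
width: 0.0005
finger_force: 5.5
```

```bash
python3 -c "
from h import *
st()"
```

```text
t 35.45 lane [208.2  -2.1  29.4] world [633.6  31.  122.1] F [ 3.13 10.23  3.58] Flane [11.15 -1.15  1.28] w 0.0005 ff 5.5 q [-0.04  0.29  1.25  0.01  1.6   0.14]
```

drive_tool(commands=[[-0.025, 0, 0.005, 0, 0, 0], [0, 0, 0, 0, 0, 0]])

```text
time: 35.7
tool_pos: [0.6335, 0.0308, 0.1221]
ee_rot: [3.141, -0.008, 1.383]
wrist_force: [2.1, 11.5, 3.5]
width: 0.0005
finger_force: 6.1
```

drive_tool(commands=[[-0.02, 0, 0.004, 0, 0, 0], [0, 0, 0, 0, 0, 0], [0, 0, 0, 0, 0, 0]])

```text
time: 36.08
tool_pos: [0.6335, 0.0306, 0.1221]
ee_rot: [3.141, -0.009, 1.384]
wrist_force: [2.5, 12.6, 4.1]
width: 0.0003
finger_force: 6.7
```

```bash
python3 -c "
from h import *
st()"
```

```text
t 36.08 lane [207.8  -2.1  29.4] world [633.5  30.6 122.1] F [ 2.51 12.62  4.09] Flane [13.44 -0.1   1.31] w 0.0003 ff 6.7 q [-0.05  0.29  1.25  0.01  1.6   0.14]
```

About 13.4 N along the lane, less about 4 N of sliding drag, leaves roughly 9–10 N on the buffer. I'll ease off and retract.

drive_tool(commands=[[0.05, 0, -0.01, 0, 0, 0], [0.05, 0, -0.01, 0, 0, 0], [0.05, 0, -0.01, 0, 0, 0], [0.1, 0, -0.02, 0, 0, 0], [0.2, 0, -0.043, 0, 0, 0], [0.4, 0, -0.085, 0, 0, 0], [0.4, 0, -0.085, 0, 0, 0], [0.4, 0, -0.085, 0, 0, 0], [0, 0, -0.5, 0, 0, 0], [0, 0, -0.7, 0, 0, 0], [0, 0, -0.7, 0, 0, 0], [0, 0, -0.7, 0, 0, 0], [0, 0, -0.7, 0, 0, 0], [-0.3, -0.7, 0, 0, 0, 0], [-0.3, -0.8, 0, 0, 0, 0], [-0.3, -0.8, 0, 0, 0, 0], [-0.3, -0.8, 0, 0, 0, 0], [-0.3, -0.8, 0, 0, 0, 0], [0, 0, 0, 0, 0, 0], [0, 0, 0, 0, 0, 0]])

```text
time: 38.58
tool_pos: [0.4812, 0.0617, 0.2675]
ee_rot: [-3.142, -0.001, 1.381]
wrist_force: [0.4, 0.2, -0.4]
width: 0.0005
finger_force: 0.0
```

```bash
python3 -c "
from h import *
st()
s=snapshot('scene'); t=snapshot('top')
cv2.imwrite('pics/f.png',np.hstack([cv2.resize(s['image'][140:290,160:360],(400,300)),cv2.resize(t['image'][100:310,170:450],(400,300))]))"
```

```text
t 38.58 lane [240.  153.4 171.3] world [481.2  61.7 267.5] F [ 0.44  0.22 -0.4 ] Flane [ 0.21 -0.39 -0.45] w 0.0005 ff 0.0 q [ 0.01 -0.06  1.35  0.    1.85  0.2 ]
```

View pics/f.png

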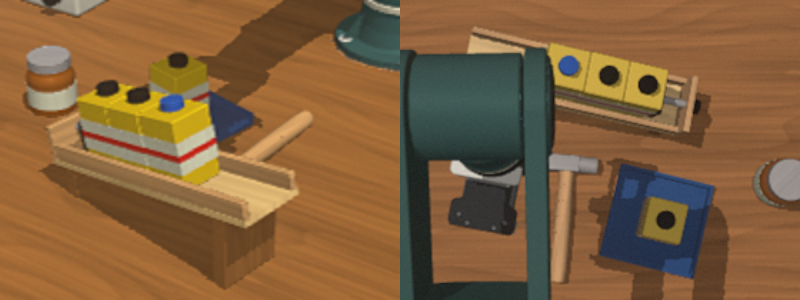

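The three tins stand close together against the buffer. The old tin is upright in the tray, and the jar, hammer and last look undisturbed.

```bash
python3 -c "
from bench import close_job
print(close_job())"
```

```text
the job is handed in; nothing more can be done
None
```

The job is handed in: the oldest tin stands upright in the blue tray, and the new tin is behind the other two, with all three pushed together against the buffer (about 9–10 N by my estimate) and released at about 39 s.

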